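# Zero the dial gauge and hold the valve lever at its test stroke

## Robot

A 7-joint arm with a two-finger parallel gripper is mounted at the origin on the work surface. World frame = base frame: x ahead of the robot, y to its left, z up, the work surface at z = 0. Lengths are in mm, angles in degrees, forces in N, time in s.
With the tool pointing down it reaches from about 425 to 875 mm from the base axis. Payload 8.4 kg.
Tool frame: the origin (TCP) lies between the finger pads; the fingertips stand 11 mm ahead of it and the grasp point (between the pads) lies 8 mm behind it (env.nose_length is the distance from the TCP to the fingertips, in mm); z points along the fingers, y is the line along which they close (so a half turn about z gives the same grasp; the last joint's range is limited). The gripper opens to 85 mm and grips with 20 to 120 N. Pads are 22 mm wide; open, the fingers measure 114 mm over their backs; the gripper's body (76 mm by 85 mm) begins 54 mm behind the grasp point. The pads swing forward as they close: fully open they stand 13 mm farther back than shut.
Start: joints at [64.045, 19.091, 2.286, 83.961, -0.768, 76.965, -3.352], TCP at [225.179, -609.72, 242.308] pointing down, gripper open.
Joint ranges: [-147.57, 147.57], [-21.85, 119.76], [-74.77, 79.35], [14.55, 137.4], [-85.83, 265.84], [4.83, 119.75], [-152.11, 152.11]. Speed limits (degrees/s): [127.2, 127.2, 159.86, 159.86, 180, 180, 180].

## Interface

Orientations are given as a 3x3 rotation matrix whose columns are the frame's x, y, z axes.
In Python, from rig import env gives the robot as it stands. The module is installed in compiled form; this text tells all that it offers.
- The arm moves only by the shell command python3 -m creep 'ROWS' [OPENING]. ROWS is JSON, a list of rows, each a list of 6 numbers: the shift along the world's x, y, z in units of 1 m (1.0 is 1 m), then the turn, a rotation vector about the world's x, y, z in units of 2 rad (1.0 is 2 rad). In form: [[dx, dy, dz, ax, ay, az], ...]. A call has 1 to 8 rows; each row shifts and turns the commanded pose from where the row before left it; what a row does not reach is not made up. A row lasts 1/8 s, in which the tool goes at most 62.5 mm and 10.7 degrees, less where a joint would pass 70% of its speed; a pose out of reach is approached as far as the arm can. A call with a number of a shift or a turn outside -1 to 1 is refused whole. A call with a gripper value outside its range is refused whole. OPENING is the opening, from 0 (shut) to 1 (fully open), set as the call begins (- or left out, the last holds). The fingers move at their own pace and stop on an object; the grip force is fixed at half the most. Time passes only in rows, so rows that do not move let the fingers close. It gives the time, the measured TCP pose, the force, the opening and the grip force at its end, in the units of the state.
- env.get_obs(): the state, without advancing time (a new reading comes with each control period).
- env.capture(name): name is "side" or "top"; returns a dict with "frame" (384x512x3 uint8, red, green, blue), "fovy" (degrees; the focal length in pixels is half the picture's height over the tangent of half this angle, whatever the lens; pixels are square), "cx", "cy" (the principal point, pixels), "k1" (the pictures are not rectified: a ray, as slopes to the right and down, at radius r is drawn at 1 + k1 r^2 times it, then the intrinsics apply), "cam_to_world" (4x4, takes a point from camera to world coordinates). Camera axes: x right, y up, looking along -z (the intrinsics and any distortion apply to the point x, -y, -z); pixel columns grow to the right and rows downward; lengths in mm; the calibration is good to about 2 mm. A picture is of the moment at which its call begins. There is no depth.
- env.sign_off(): hands the job in; it is judged then, once.
The state is a dict: "time": time; "joint_positions": joint angles; "qvel": joint speeds; "joint_efforts": joint torques, N m; "eef_pos": TCP position; "tool_rot": TCP orientation; "force": force on the tool from outside, world axes, zero at the start; "torque": the same for the moment, N m; "opening": finger opening in mm; "finger_force": force on a finger pad.
Only numpy, scipy, OpenCV 4.12 (cv2) and the standard library are available. Lean on these libraries where they do the work, as an engineer would, in place of code of your own. Each camera call takes 0.05 s, during which the arm holds its last target. There are 200 camera calls.

## Task

On the valve test rig, with the spring-return lever left at rest, turn the dial gauge's black bezel until the red zero mark lies under the tip of the needle, and let go of it. Then push or pull the black-gripped lever with the gripper, away from the gauge, until the needle tip stands over the green mark, and finish while still holding the lever there with the needle steady on green; do not let go, keep the bezel zeroed, and leave the wrench, brass fitting and filter where they lie.

Things in the scene. Friction and masses are not known exactly. Their poses are not given: they have to be found in the camera images.
- rig: Test rig fixed to the bench: steel plate 130 (x) x 320 (y) x 12 mm; along its y: face-up dial gauge at y = -110 mm, aluminium valve block (75 x 90 mm; with red port caps 95 mm high) at y = -27 to 63, lever in a grey fork (72 mm high) at y = 85. Origin: plate's underside at bench level, 10 mm to +y of its middle; z up.
- bezel: Black knurled gauge bezel with white dial, turning as one: 64 mm diameter, 18 mm high. Origin: centre of its underside on the turning axis, 61 mm above the bench; z up; x points to the red zero. Turns within 2.2 rad of the rig's x axis, friction 0.06 N m, stays where left. Fingertips may reach 20 mm below its underside, but only 8 mm on the rig's +y side, where the gauge stem (top 51 mm) runs.
- zero_mark (a point): Middle of the red zero tick (11 mm long radially, 5 mm wide) on the white dial, 25 mm from the bezel's axis; it turns with the bezel.
- green_mark (a point): Middle of the green mark (12 mm long radially, 9 mm wide) on the dial, 25 mm from the bezel's axis, somewhere 1.2 to 2.0 rad clockwise (from above) of the red zero; it is carried round with the bezel and its distance from the red mark does not change during the job.
- needle_tip (a point): Tip of the thin black needle, 25 mm from the round black hub on the bezel's axis (the short 6 mm tail points the other way). It does not turn with the bezel. It turns clockwise, seen from above, 6 rad for each rad of lever swing, and returns when the lever returns.
- needle_rest (a point): The spot over which the needle tip stands while the lever is at rest (nothing to see there); fixed in the rig during a run, but different from run to run.
- lever: Spring-return lever. Origin: pivot, 55 mm above the bench; z up along the lever, vertical at rest; x = pivot line = rig's x. Swings only towards the rig's +y (away from the gauge), stop at 0.42 rad; green is at 0.20 to 0.33 rad. Spring 0.35 N m at rest plus 3.5 N m/rad: 8 to 11 N at the grip; springs back if let go. Rod 10 mm; round black grip 24 mm diameter, 85 to 160 mm from the pivot.
- lever_grip (a point): Point on the lever's axis inside the black grip, 135 mm from the pivot, 25 mm below the grip's top.
- wrench: Loose steel wrench, 200 mm long, lying on the bench on the robot's side of the rig. Leave it alone.
- fitting: Loose brass fitting, 38 mm in diameter, 50 mm high, standing on the bench beyond the gauge end of the rig. Leave it alone.
- filter: Loose black filter with an aluminium head, 76 mm in diameter, 86 mm high, standing on the bench on the far side of the rig. Leave it alone.

How it is judged:
By the outcome, as a careful person would: the job done as asked, in the order asked, and still so for the second after the job is handed in, while the arm keeps its last pose, push and grip.
It also fails if it takes over 51 s, if anything falls off the work surface, if the arm or the gripper's body presses on something with over 40 N, if the wrist force passes 120 N, or if a joint passes its speed limit or range.

## Working session

There is one attempt and no reset: what is moved stays moved. The work goes in short steps, Python scripts to look and compute and a shell command to move; the robot and the scene stay as the last step left them, time stands still between calls to the robot, and variables do not carry over. Pictures are saved under pics/ and viewed, at most 10 in all, crops included, and the job is handed in when it is done.

```bash
mkdir -p pics
cat > h.py <<'E'
import numpy as np, cv2
from rig import env
def snap(n,f):
    c=env.capture(n); cv2.imwrite('pics/'+f,c['frame'][:,:,::-1]); return c
def ray(c,u,v):
    f=c['frame'].shape[0]/2/np.tan(np.radians(c['fovy']/2))
    K=np.array([[f,0,c['cx']],[0,f,c['cy']],[0,0,1.]])
    p=cv2.undistortPoints(np.array([[[u,v]]],float),K,np.array([c['k1'],0,0,0.]))[0,0]
    # exact for forward model via fixed point iterations
    d=np.array([(u-c['cx'])/f,(v-c['cy'])/f]);s=d.copy()
    for _ in range(50): s=d/(1+c['k1']*(s@s))
    T=np.array(c['cam_to_world']); return T[:3,3],T[:3,:3]@np.array([s[0],-s[1],-1])
def onz(c,u,v,z):
    o,d=ray(c,u,v); return o+d*(z-o[2])/d[2]
def proj(c,P):
    T=np.array(c['cam_to_world']); q=T[:3,:3].T@(np.array(P)-T[:3,3])
    f=c['frame'].shape[0]/2/np.tan(np.radians(c['fovy']/2))
    s=np.array([q[0],-q[1]])/-q[2]; s=s*(1+c['k1']*(s@s)); return s*f+[c['cx'],c['cy']]
E
python3 - <<'E'
from h import *
np.set_printoptions(precision=2,suppress=True)
for n in('top','side'):
    c=snap(n,n+'0.png'); print(n,c['fovy'],c['cx'],c['cy'],c['k1'],np.array(c['cam_to_world']))
o=env.get_obs();print(o['time'],o['eef_pos'],np.array(o['tool_rot']),o['opening'],env.nose_length)
E
```

```text
top 57.73909006021702 251.89958450444445 191.89748823912566 -0.10927046659200748 [[ -0.01   0.99  -0.15 468.9 ]
 [ -1.    -0.01   0.   -56.02]
 [  0.     0.15   0.99 883.97]
 [  0.     0.     0.     1.  ]]
side 43.46168543156297 246.59188553784978 189.91206035846372 0.031072945414517262 [[   0.93    0.25   -0.28  346.39]
 [  -0.37    0.59   -0.72 -678.58]
 [  -0.02    0.77    0.64  710.79]
 [   0.      0.      0.      1.  ]]
0.1 [ 225.03 -609.36  241.49] [[ 0.94  0.35 -0.  ]
 [ 0.35 -0.94  0.  ]
 [-0.   -0.   -1.  ]] 85.05729387091274 11.0
```

View pics/top0.png

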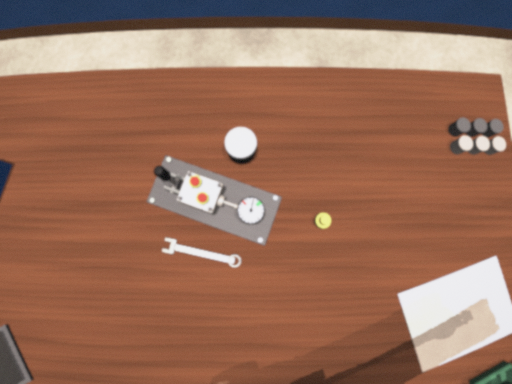

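View pics/side0.png

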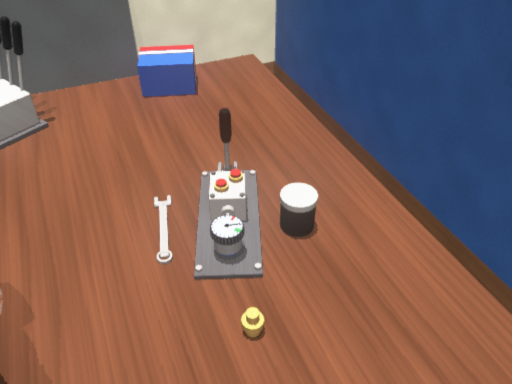

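Run:
```python
from h import *
np.set_printoptions(precision=1,suppress=True)
im={}
C={n:env.capture(n) for n in('top','side')}
boxes={'top':(225,185,50,50),'side':(203,205,50,50)}
out=[]
for n,c in C.items():
    f=c['frame']; x,y,w,h=boxes[n]; cr=f[y:y+h,x:x+w]
    out.append(cv2.resize(cr[:,:,::-1],(390,390),interpolation=cv2.INTER_CUBIC))
    g=f.astype(int); R,G,B=g[...,0],g[...,1],g[...,2]
    for nm,m in(('red',(R>G+60)&(R>B+60)&(R>140)),('green',(G>R+40)&(G>B+20)),('white',(g.min(2)>150))):
        k,l,s,ce=cv2.connectedComponentsWithStats(m.astype(np.uint8))
        for i in range(1,k):
            u,v=ce[i]
            if x<=u<x+w and y<=v<y+h and s[i,4]>1: print(n,nm,s[i],ce[i],onz(c,u,v,79))
cv2.imwrite('pics/c1.png',np.hstack(out))
# corner screws (guesses), plate top z=12
for n,pts in(('top',[(168,160),(152,200),(276,198),(261,240)]),('side',[(205,174),(253,173),(199,267),(258,266)])):
    for p in pts: print(n,p,onz(C[n],*p,14))
```

```text
top red [243 201   2   3   4] [243.5 202. ] [563.9 -39.   79. ]
top green [256 201   6   5  19] [258.5 202.9] [561.5 -73.8  79. ]
top white [273 211   1   2   2] [273.  211.5] [ 541.3 -107.4   79. ]
top white [226 225   3   1   3] [227. 225.] [510.6  -0.8  79. ]
top white [238 225   3   3   4] [238.8 226. ] [508.2 -27.9  79. ]
top white [225 228   2   1   2] [225.5 228. ] [503.7   2.6  79. ]
top white [242 228   1   2   2] [242.  228.5] [502.4 -35.4  79. ]
top white [245 228   3   3   4] [245.8 229. ] [501.2 -44.   79. ]
top white [249 229   3   3   4] [249.8 230. ] [498.9 -53.2  79. ]
side red [231 216   4   4   9] [232.7 217.4] [563.8 -35.9  79. ]
side green [235 228   7   5  22] [237.7 229.6] [560.8 -70.7  79. ]
side white [221 205  13   6  58] [227.3 207.5] [564.1  -5.1  79. ]
side white [211 213  32  25 547] [226.  225.7] [544.2 -52.5  79. ]
top (168, 160) [681.3 156.9  14. ]
top (152, 200) [577.6 194.8  14. ]
top (276, 198) [ 581.3 -119.5   14. ]
top (261, 240) [476.4 -80.8  14. ]
side (205, 174) [578.9 196.2  14. ]
side (253, 173) [684.5 155.2  14. ]
side (199, 267) [478.8 -73.7  14. ]
side (258, 266) [ 583.  -114.9   14. ]
```

View pics/c1.png

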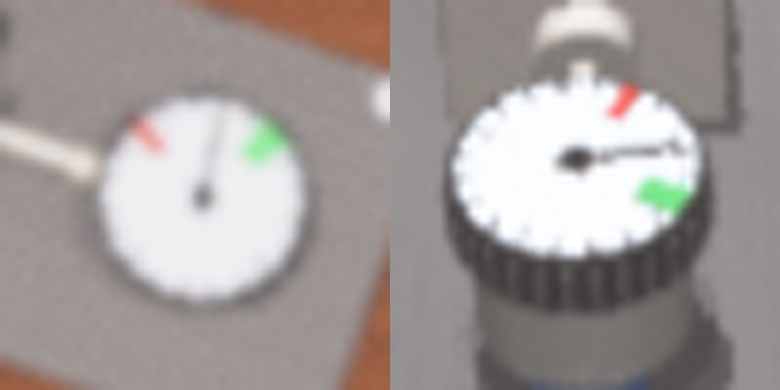

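Run:
```python
from h import *
np.set_printoptions(precision=1,suppress=True)
C={n:env.capture(n) for n in('top','side')}
P={'top':dict(hub=(203,198),tip=(222,105),red=(147,136),green=(265,142)),'side':dict(hub=(186,158),tip=(295,150),red=(235,101),green=(274,196))}
O={'top':(225,185),'side':(203,205)}
for n,c in C.items():
    w={k:onz(c,*(np.array(p)/7.8+O[n]-.5),79)[:2] for k,p in P[n].items()}
    print(n,w['hub'])
    for k in('tip','red','green'):
        d=w[k]-w['hub'];print(k,np.hypot(*d),np.degrees(np.arctan2(d[1],d[0])))
    # white dial ellipse centre
    f=c['frame']; m=(f.min(2)>130).astype(np.uint8); x,y=O[n]; q=np.zeros_like(m); 
    u,v=(np.array(P[n]['hub'])/7.8+O[n]); cv2.circle(q,(int(u),int(v)),17,1,-1)
    m=cv2.morphologyEx(m*q,cv2.MORPH_OPEN,np.ones((3,3)))
    k=max(cv2.findContours(m,0,cv2.CHAIN_APPROX_NONE)[0],key=cv2.contourArea); e=cv2.fitEllipse(cv2.convexHull(k)); print('ell',e,onz(c,*e[0],79))
    # lever grip top: dark blob
    m=(f.max(2)<45).astype(np.uint8); k,l,s,ce=cv2.connectedComponentsWithStats(m)
    bx={'top':(145,155,50,45),'side':(210,100,30,50)}[n]
    for i in range(1,k):
        if bx[0]<ce[i][0]<bx[0]+bx[2] and bx[1]<ce[i][1]<bx[1]+bx[3] and s[i,4]>8: print('dark',s[i],ce[i],onz(c,*ce[i],178))
    for z in(140,190,215): print('pred lever',z,proj(c,(612.7,128.6,z)))
```

```text
top [545.4 -55.2]
tip 28.457051949279688 -11.789078941845641
red 24.974321469504105 41.70076149904401
green 24.95277226506601 -48.10120724177597
ell ((250.8774871826172, 208.7638397216797), (31.04515266418457, 32.728607177734375), 37.24266052246094) [548.  -56.1  79. ]
dark [159 169  11  11  72] [164.5 175.1] [609.2 123.  178. ]
pred lever 140 [166.3 176.9]
pred lever 190 [160.5 172.3]
pred lever 215 [157.2 169.7]
side [545.7 -50.2]
tip 26.475276827246365 -16.917209192484005
red 23.002929470485014 38.32861395865754
green 25.380484683156006 -53.970485226997326
ell ((226.2251739501953, 225.04051208496094), (25.484474182128906, 31.640438079833984), 85.78333282470703) [545.2 -50.8  79. ]
pred lever 140 [225.8 141.1]
pred lever 190 [224.7 120.7]
pred lever 215 [224.1 110. ]
```

```bash
python3 -m creep '[[0.027,0.046,0,0,0,0.083],[0.027,0.046,0,0,0,0.083],[0.027,0.046,0,0,0,0.083],[0.027,0.046,0,0,0,0.083],[0.027,0.046,0,0,0,0.083],[0.027,0.046,0,0,0,0.083],[0.027,0.046,0,0,0,0.083],[0.027,0.046,0,0,0,0.083]]' 1
python3 -m creep '[[0.027,0.046,0,0,0,0],[0.027,0.046,0,0,0,0],[0.025,0.046,0,0,0,0],[0.025,0.050,0,0,0,0],[0,0,0,0,0,0],[0,0,0,0,0,0]]'
```

```text
time: 1.3
eef_pos: [441.8, -240.2, 242.6]
tool_rot: [[-0.116, 0.993, 0.0], [0.993, 0.116, -0.001], [-0.001, 0.0, -1.0]]
force: [1.0, -0.6, -0.5]
opening: 85.6
finger_force: 0.0
time: 2.05
eef_pos: [545.0, -54.1, 242.2]
tool_rot: [[-0.111, 0.994, -0.0], [0.994, 0.111, -0.0], [-0.0, -0.0, -1.0]]
force: [-0.1, -0.7, 0.5]
opening: 85.7
finger_force: 0.0
```

```bash
python3 -m creep '[[0.001,0.0005,-0.05,0,0,0],[0,0,-0.05,0,0,0],[0,0,-0.04,0,0,0],[0,0,-0.02,0,0,0],[0,0,-0.016,0,0,0],[0,0,0,0,0,0],[0,0,0,0,0,0]]'
python3 -m creep '[[0,0,0,0,0,0],[0,0,0,0,0,0],[0,0,0,0,0,0],[0,0,0,0,0,0]]' 0.65
```

```text
time: 2.92
eef_pos: [546.8, -53.6, 67.3]
tool_rot: [[-0.11, 0.994, 0.001], [0.994, 0.11, -0.0], [-0.0, 0.001, -1.0]]
force: [0.1, -0.7, -0.4]
opening: 85.5
finger_force: 0.0
time: 3.42
eef_pos: [544.5, -53.7, 67.4]
tool_rot: [[-0.11, 0.994, -0.003], [0.994, 0.11, -0.001], [-0.001, -0.003, -1.0]]
force: [-13.3, -0.3, 16.4]
opening: 62.0
finger_force: 62.3
```

```bash
python3 -m creep '[[-0.002,0,0,0,0,0],[0,0,0,0,0,-0.075],[0,0,0,0,0,-0.075],[0,0,0,0,0,-0.075],[0,0,0,0,0,-0.075],[0,0,0,0,0,-0.075],[0,0,0,0,0,-0.075],[0,0,0,0,0,0]]'
python3 -m creep '[[0,0,0,0,0,0],[0,0,0,0,0,0],[0,0,0,0,0,0]]' 1
python3 -m creep '[[0,0,0.03,0,0,0],[0,0,0.05,0,0,0],[0,0,0.05,0,0,0],[-0.03,-0.05,0,0,0,0],[-0.03,-0.05,0,0,0,0],[-0.03,-0.05,0,0,0,0],[0,0,0,0,0,0],[0,0,0,0,0,0]]'
cat > look.py <<'E'
from h import *
import sys
np.set_printoptions(precision=1,suppress=True)
out=[]
for n,(x,y) in(('top',(225,185)),('side',(203,205))):
    c=env.capture(n); f=c['frame']; g=f.astype(int); R,G,B=g[...,0],g[...,1],g[...,2]
    out.append(cv2.resize(f[y:y+50,x:x+50][:,:,::-1],(390,390),interpolation=cv2.INTER_CUBIC))
cv2.imwrite('pics/'+sys.argv[1],np.hstack(out))
E
python3 look.py c2.png
```

```text
time: 4.42
eef_pos: [546.4, -54.3, 67.6]
tool_rot: [[0.712, 0.702, 0.005], [0.702, -0.712, -0.001], [0.003, 0.004, -1.0]]
force: [7.7, -4.3, -3.0]
opening: 62.2
finger_force: 66.0
time: 4.8
eef_pos: [544.1, -53.0, 66.5]
tool_rot: [[0.709, 0.705, 0.0], [0.705, -0.709, 0.0], [0.0, -0.0, -1.0]]
force: [-0.7, 0.3, -0.7]
opening: 85.7
finger_force: 0.0
time: 5.8
eef_pos: [454.4, -202.7, 196.4]
tool_rot: [[0.71, 0.705, 0.0], [0.705, -0.71, 0.0], [0.0, 0.0, -1.0]]
force: [0.3, -0.2, -0.1]
opening: 85.7
finger_force: 0.0
```

View pics/c2.png

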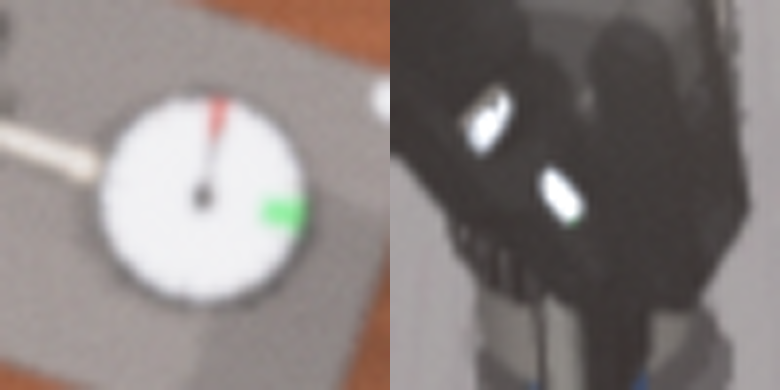

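```bash
python3 -m creep '[[-0.01,0.05,0.02,0,0,0.073],[-0.01,0.05,0.02,0,0,0.073],[0,0.05,0.02,0,0,0.072],[0,0.05,0,0,0,0],[0,0.05,0,0,0,0],[0,0,0,0,0,0],[0,0,0,0,0,0]]'
python3 look.py c3.png
```

```text
time: 6.78
eef_pos: [434.1, 47.1, 256.2]
tool_rot: [[0.344, 0.939, -0.0], [0.939, -0.344, -0.0], [-0.0, -0.0, -1.0]]
force: [0.8, -0.7, -0.3]
opening: 85.7
finger_force: 0.0
```

View pics/c3.png

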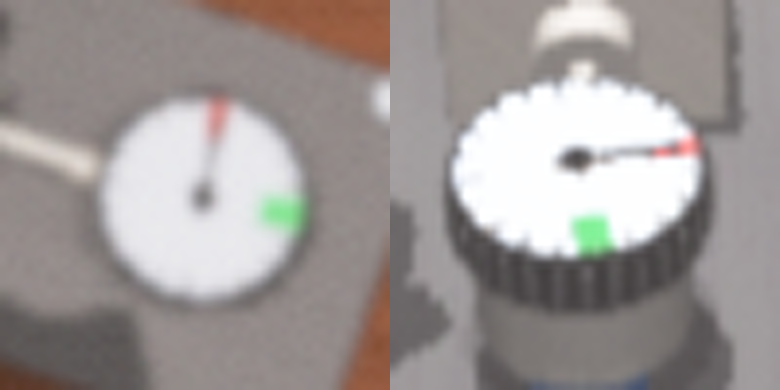

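```bash
cat > ang.py <<'E'
from h import *
# polar unwrapping of the dial by casting: sample image at points r,theta on dial plane
H={'top':(545.4,-55.2),'side':(545.7,-50.2)}
def polar(c,n,f):
    th=np.radians(np.arange(-180,180,1.)); res={}
    for nm,rs in(('needle',np.arange(9,18,1.)),('mark',np.arange(21,29,1.))):
        uv=np.array([[proj(c,(H[n][0]+r*np.cos(t),H[n][1]+r*np.sin(t),79)) for t in th] for r in rs]).astype(np.float32)
        res[nm]=cv2.remap(f,uv[...,0],uv[...,1],cv2.INTER_CUBIC).astype(float).mean(0)
    d=np.degrees(th); out={}
    k=255-res['needle'].min(1); 
    def cen(w,p): 
        sel=abs((d-p+180)%360-180)<14; w=np.clip(w-np.median(w)-.25*(w.max()-np.median(w)),0,None)*sel; return p+(w*((d-p+180)%360-180)).sum()/w.sum()
    R,G,B=res['mark'].T
    k=255-res['needle'].mean(1)
    return {a:round(cen(w,d[w.argmax()]),1) for a,w in(('needle',k),('red',R-(G+B)/2),('green',G-(R+B)/2))}
if __name__=='__main__':
    for n in H:
        c=env.capture(n)
        import os
        print(n,'start',polar(c,n,cv2.imread(f'pics/{n}0.png')[:,:,::-1].copy()),'now',polar(c,n,c['frame']))
E
python3 ang.py
```

```text
top start {'needle': np.float64(-12.1), 'red': np.float64(41.3), 'green': np.float64(-49.1)} now {'needle': np.float64(-11.7), 'red': np.float64(-10.4), 'green': np.float64(-100.9)}
side start {'needle': np.float64(-13.9), 'red': np.float64(38.8), 'green': np.float64(-53.7)} now {'needle': np.float64(-14.1), 'red': np.float64(-16.5), 'green': np.float64(-101.6)}
```

```bash
python3 -m creep '[[0.045,0.0204,0,0,0,0],[0.045,0.0204,0,0,0,0],[0.045,0.0204,0,0,0,0],[0.044,0.0203,0,0,0,0],[0,0,0,0,0,0],[0,0,0,0,0,0]]'
python3 - <<'E'
from h import *
c=snap('side','s4.png')
f=c['frame'][80:230,180:300,::-1]; cv2.imwrite('pics/s4.png',cv2.resize(f,None,fx=4,fy=4,interpolation=cv2.INTER_CUBIC))
E
```

```text
time: 7.72
eef_pos: [612.9, 127.6, 255.7]
tool_rot: [[0.346, 0.938, -0.001], [0.938, -0.346, -0.0], [-0.001, -0.001, -1.0]]
force: [-0.4, -0.5, -0.6]
opening: 85.0
finger_force: 0.0
```

View pics/s4.png

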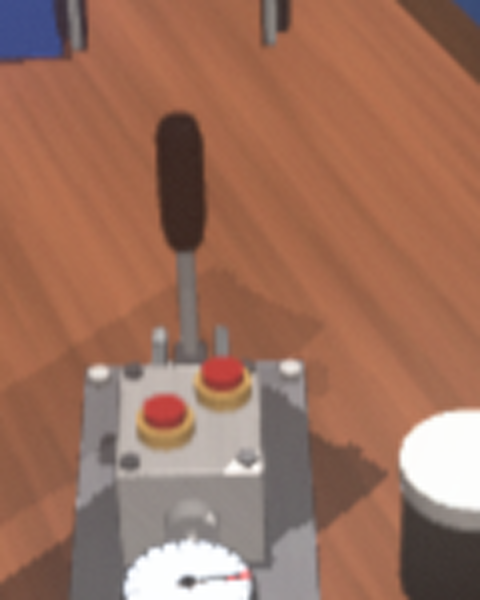

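```bash
python3 -m creep '[[0,0.001,-0.04,0,0,0],[0,0,-0.034,0,0,0],[0,0,0,0,0,0],[0,0,0,0,0,0]]'
python3 -m creep '[[0,0,0,0,0,0],[0,0,0,0,0,0],[0,0,0,0,0,0],[0,0,0,0,0,0],[0,0,0,0,0,0],[0,0,0,0,0,0]]' 0.2
```

```text
time: 8.28
eef_pos: [613.6, 129.0, 184.4]
tool_rot: [[0.346, 0.938, 0.002], [0.938, -0.346, -0.0], [0.001, 0.002, -1.0]]
force: [-0.9, 0.3, 0.6]
opening: 85.3
finger_force: 0.0
time: 9.02
eef_pos: [613.2, 129.4, 182.8]
tool_rot: [[0.346, 0.938, 0.0], [0.938, -0.346, 0.0], [0.0, 0.0, -1.0]]
force: [-2.4, -0.3, 6.3]
opening: 22.5
finger_force: 58.8
```

```bash
python3 -m creep '[[0.002,0.0055,-0.0002,0,0,0],[0.002,0.0055,-0.0006,0,0,0],[0.002,0.0055,-0.0006,0,0,0],[0.002,0.0055,-0.0008,0,0,0],[0.002,0.0055,-0.001,0,0,0],[0,0,0,0,0,0],[0,0,0,0,0,0],[0,0,0,0,0,0]]'
python3 ang.py; python3 look.py c5.png
```

```text
time: 10.02
eef_pos: [622.6, 154.7, 179.4]
tool_rot: [[0.347, 0.938, -0.002], [0.938, -0.347, -0.003], [-0.004, -0.001, -1.0]]
force: [-7.4, -6.7, 9.0]
opening: 22.4
finger_force: 61.1
top start {'needle': np.float64(-12.1), 'red': np.float64(41.3), 'green': np.float64(-49.1)} now {'needle': np.float64(-75.4), 'red': np.float64(-10.6), 'green': np.float64(-100.8)}
side start {'needle': np.float64(-13.9), 'red': np.float64(38.8), 'green': np.float64(-53.7)} now {'needle': np.float64(-76.2), 'red': np.float64(-16.3), 'green': np.float64(-101.6)}
```

View pics/c5.png

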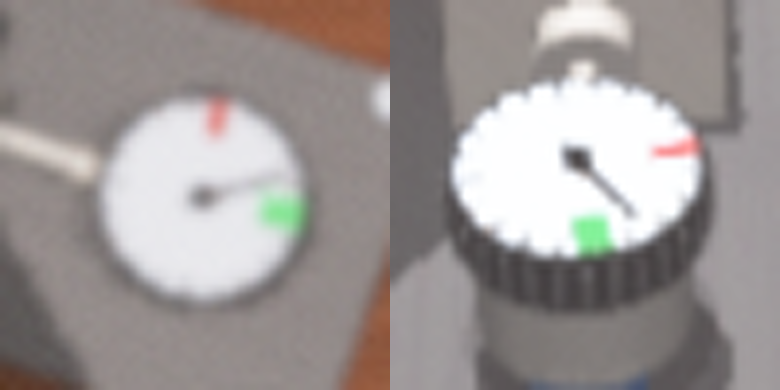

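```bash
python3 -m creep '[[0.0019,0.0052,-0.001,0,0,0],[0.0019,0.0052,-0.0011,0,0,0],[0,0,0,0,0,0],[0,0,0,0,0,0],[0,0,0,0,0,0],[0,0,0,0,0,0]]'
python3 ang.py; python3 look.py c6.png
```

```text
time: 10.98
eef_pos: [626.1, 164.2, 176.9]
tool_rot: [[0.348, 0.938, -0.003], [0.938, -0.348, -0.004], [-0.005, -0.001, -1.0]]
force: [-8.6, -8.6, 8.2]
opening: 22.9
finger_force: 61.3
top start {'needle': np.float64(-12.1), 'red': np.float64(41.3), 'green': np.float64(-49.1)} now {'needle': np.float64(-100.0), 'red': np.float64(-10.6), 'green': np.float64(-101.0)}
side start {'needle': np.float64(-13.9), 'red': np.float64(38.8), 'green': np.float64(-53.7)} now {'needle': np.float64(-98.8), 'red': np.float64(-16.3), 'green': np.float64(-102.2)}
```

View pics/c6.png

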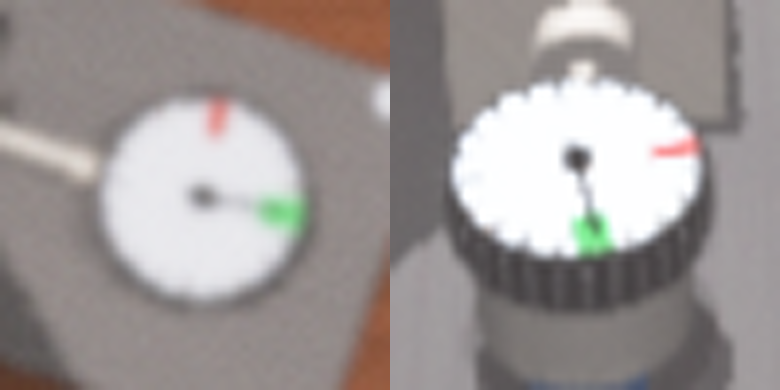

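```bash
python3 -m creep '[[0.0002,0.0007,0,0,0,0],[0,0,0,0,0,0],[0,0,0,0,0,0],[0,0,0,0,0,0],[0,0,0,0,0,0],[0,0,0,0,0,0],[0,0,0,0,0,0],[0,0,0,0,0,0]]'
python3 ang.py; python3 -m creep '[[0,0,0,0,0,0],[0,0,0,0,0,0],[0,0,0,0,0,0],[0,0,0,0,0,0]]'; python3 ang.py
```

```text
time: 12.18
eef_pos: [626.2, 164.6, 176.8]
tool_rot: [[0.348, 0.938, -0.003], [0.938, -0.348, -0.005], [-0.006, -0.001, -1.0]]
force: [-8.2, -9.0, 7.4]
opening: 22.3
finger_force: 61.3
top start {'needle': np.float64(-12.1), 'red': np.float64(41.3), 'green': np.float64(-49.1)} now {'needle': np.float64(-99.8), 'red': np.float64(-10.6), 'green': np.float64(-101.0)}
side start {'needle': np.float64(-13.9), 'red': np.float64(38.8), 'green': np.float64(-53.7)} now {'needle': np.float64(-100.5), 'red': np.float64(-16.3), 'green': np.float64(-102.1)}
time: 12.78
eef_pos: [626.3, 164.7, 176.8]
tool_rot: [[0.348, 0.938, -0.003], [0.938, -0.348, -0.005], [-0.006, -0.001, -1.0]]
force: [-8.7, -9.3, 8.1]
opening: 22.6
finger_force: 61.3
top start {'needle': np.float64(-12.1), 'red': np.float64(41.3), 'green': np.float64(-49.1)} now {'needle': np.float64(-99.7), 'red': np.float64(-10.6), 'green': np.float64(-100.9)}
side start {'needle': np.float64(-13.9), 'red': np.float64(38.8), 'green': np.float64(-53.7)} now {'needle': np.float64(-100.5), 'red': np.float64(-16.3), 'green': np.float64(-102.1)}
```

Needle is steady within about 1.5° of green's centre.

```bash
python3 -c "
from rig import env
print(env.sign_off())"
```

```text
the job is handed in; nothing more can be done
None
```

I handed the job in at about 13 s: the red zero is under the needle's rest position to within about 2°, and the gripper still holds the lever with the needle steady about 1.5° from the centre of green; the wrench, fitting and filter were not touched.

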